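Scrape the casting board clean into its scrap trough

ROBOT

A 6-joint arm with a two-finger parallel gripper is mounted at the origin on the work surface. World frame = base frame: x ahead of the robot, y to its left, z up, the work surface at z = 0. Lengths are in mm, angles in rad, forces in N, time in s.
With the tool pointing down it reaches from about 350 to 775 mm from the base axis. Payload 7.3 kg.
Tool frame: the origin (TCP) lies at the centre of the arm's flange, where the gripper is bolted on; the fingertips stand 178 mm ahead of it and the grasp point (between the pads) lies 159 mm ahead of it; z points along the fingers, y is the line along which they close (so a half turn about z gives the same grasp; the last joint's range is limited). The gripper opens to 92 mm and grips with 3 to 60 N. Pads are 19 mm wide; open, the fingers measure 130 mm over their backs; the gripper's body (75 mm by 190 mm) begins 47 mm behind the grasp point.
Start: joints at [-1.276, 0.342, 1.524, -0, 1.275, -0.146], TCP at [224.017, -474.809, 404.741] pointing down, gripper open.
Joint ranges: [-2.53, 2.53], [-0.77, 2.02], [0.04, 2.7], [-1, 4.14], [0.28, 2.66], [-3.11, 3.11]. Speed limits (rad/s): [2.57, 2.57, 3.14, 3.14, 3.14, 3.14].

INTERFACE

Orientations are given as [roll, pitch, yaw] about the fixed x, y, z axes, in that order (R = Rz(yaw) Ry(pitch) Rx(roll)).
In Python, from plant import * gives the robot as it stands. The module is installed in compiled form; this text tells all that it offers.
- The arm moves only by the shell command python3 -m inch 'ROWS'. ROWS is JSON, a list of rows, each a list of 5 numbers: the shift along the tool's x, y, z in m, then the turn about the tool's z in rad, then the opening, from 0 (shut) to 1 (fully open). In form: [[tx, ty, tz, spin, claw], ...]. A call has 1 to 8 rows; each row is the pose to reach, as a shift and turn from the pose commanded when the call began, along the tool's axes at that moment; what a row does not reach only later rows make up. A row lasts 1/12 s, in which the tool goes at most 41.7 mm and 7.16 degrees, less where a joint would pass 70% of its speed; a pose out of reach is approached as far as the arm can. A call with a gripper value outside its range is refused whole. The fingers move at their own pace and stop on an object; the grip force is fixed at half the most. Time passes only in rows, so rows that repeat a pose let the fingers close. It gives the time, the measured TCP pose, the force, the opening and the grip force at its end, in the units of the state.
- get_obs(): the state, without advancing time (a new reading comes with each control period).
- capture(name): name is "scene" or "top" or "wrist"; returns a dict with "color" (384x512x3 uint8, red, green, blue), "intrinsics" (3x3 intrinsics, pixels), "pose" (4x4, takes a point from camera to world coordinates). Camera axes: x right, y down, z forward; pixel columns grow to the right and rows downward; lengths in mm; the calibration is good to about 2 mm. A picture is of the moment at which its call begins. There is no depth.
- close_job(): hands the job in; it is judged then, once.
Trained networks look in a picture, given as the dict that the camera call returned (one of the last four; its "shot" number tells which), for a name from the list of things; names that differ only in an ending like _2 or _b are one class to them, and where a whole thing is asked for, a point or a joint stands for the part that bears it (a point fixed in the world has none). Each returns a list of dicts, best first, with "conf" (0 to 1); they miss things now and then, are a little off and sometimes report something else, mostly with a low value. They report only what shows in the picture. A call takes as long as a camera call.
- look_for(picture, target): "rect" ([centre column, centre row, width, height] in pixels, round what is visible of it).
- trace(picture, target): "pixels" (384x512 bool, what is visible of it) and "rect" ([centre column, centre row, width, height] in pixels, round what is visible of it).
- tip_of(picture, target): "centre" ([column, row] in pixels: a listed point, or the origin of a listed thing).
The state is a dict: "time": time; "joint_positions": joint angles; "dq": joint speeds; "tau": joint torques, N m; "tool_pos": TCP position; "tcp_rot": TCP orientation; "contact_force": force on the tool from outside, world axes, zero at the start; "moment": the same for the moment, N m; "grip_width": finger opening in mm; "finger_force": force on a finger pad.
Only numpy, scipy, OpenCV 4.12 (cv2) and the standard library are available. Lean on these libraries where they do the work, as an engineer would, in place of code of your own. Each camera call takes 0.05 s, during which the arm holds its last target. There are 200 camera calls.

TASK

Clear the white casting board: lift the wooden lid off the scrap trough by its knob and set it down gently, flat and knob up, in the middle of the dark cutting mat. Then take the scraper block and, holding it, wipe all three concrete chips off the board into the open trough, without touching chips with the fingers. Finally stand the scraper gently back upright on the bare table, clear of the board and the mat, and leave everything else where it is.

Things in the scene. Friction and masses are not known exactly. Their poses are not given: they have to be found in the camera images.
- board: fixed white casting board, 240 (x) by 220 (y) mm: x -120 to 120, y -170 to 50, flat top at z 60; wooden lips 10 mm wide, 10 high along both x edges (220 mm between them), none on the y edges. Origin: on the table, centre of board and trough together; z up. Along its +y edge an open metal scrap trough (see point trough)
- trough (a point): centre of the scrap trough's floor (axes as the board's; y 107, z 6 mm in the board's frame). Inside 228 (x) by 114 mm (y), from the board's edge to the far wall; walls 6 mm thick, rim 46 mm above this point and 8 mm below the board's top; no wall on the board's side
- lid: loose wooden trough lid, 300 g: plate 236 (x) by 116 (y) by 8 mm, below it a plug 216 by 92 by 10 mm that sits loosely in the trough, on top in the middle a round upright knob, 34 mm diameter, 32 mm high. Origin: centre of the plug's underside; plate z 10 to 18 mm, knob z 18 to 50. Starts on the trough, origin about y 112, z 42 mm in the board's frame
- scraper: loose wooden scraper block with a steel foot, 350 g, standing on the table: foot 190 mm long (x), 34 mm thick (y), z 0 to 30 mm; on it a grip rib 100 mm long, 24 mm thick, z 30 to 80 mm. Origin: centre of its underside
- mat: dark rubber cutting mat fixed on the table, 250 (x) by 150 (y) mm, 3 mm thick; origin at the centre of its underside. It lies on one side of the board and the scraper on the other, either way round
- chip0: grey concrete chip, an irregular flat shard about 60 x 34 mm and 16 to 21 mm thick, lying on the white board, long axis roughly along the board's y. Origin: centre of its underside; x along its length
- chip1: grey concrete chip, an irregular flat shard about 54 x 38 mm and 16 to 21 mm thick, lying on the white board, long axis roughly along the board's y. Origin: centre of its underside; x along its length
- chip2: grey concrete chip, an irregular flat shard about 58 x 36 mm and 16 to 21 mm thick, lying on the white board, long axis roughly along the board's y. Origin: centre of its underside; x along its length
- tape: bystander: paper tape roll, 100 mm across, 48 mm high; origin: centre of its underside
- can: bystander: tin can, 84 mm across, 110 mm high; origin: centre of its underside
- jug: bystander: white plastic bottle, 76 mm across, 140 mm high; origin: centre of its underside
- brush: bystander: brush 200 mm long lying along its x axis; origin at its middle, underside
- mallet: bystander: hammer 240 mm long lying along its x axis; origin at its middle, underside
- offcut: bystander: wood offcut 200 (x) by 60 by 18 mm; origin: centre of its underside

How it is judged:
By the outcome, as a careful person would: the job done as asked, in the order asked, and still so for the second after the job is handed in, with the robot touching nothing.
It also fails if it takes over 72 s, if anything falls off the work surface, if the arm or the gripper's body presses on something with over 40 N, if the wrist force passes 120 N, or if a joint passes its speed limit or range.

## Working session

There is one attempt and no reset: what is moved stays moved. The work goes in short steps, Python scripts to look and compute and a shell command to move; the robot and the scene stay as the last step left them, time stands still between calls to the robot, and variables do not carry over. Pictures are saved under pics/ and viewed, at most 10 in all, crops included, and the job is handed in when it is done.

```bash
mkdir -p pics; cat > h.py <<'E'
from plant import *
import numpy as np, cv2
from scipy.spatial.transform import Rotation as R
def save(p,n): cv2.imwrite('pics/'+n,p["color"][:,:,::-1])
def ray(p,uv,z):
    K=np.array(p["intrinsics"]);T=np.array(p["pose"])
    d=T[:3,:3]@np.linalg.inv(K)@[uv[0],uv[1],1.];o=T[:3,3]
    return o+d*(z-o[2])/d[2]
def proj(p,P):
    T=np.linalg.inv(np.array(p["pose"]));q=T[:3,:3]@np.array(P,float)+T[:3,3];q=np.array(p["intrinsics"])@q
    return q[:2]/q[2]
E
python3 - <<'E'
from h import *
o=get_obs();print({k:np.round(v,3).tolist() for k,v in o.items()})
for n in("top","scene"):
    p=capture(n);save(p,n+"0.png");print(n,np.round(p["pose"],2).tolist(),np.round(p["intrinsics"],1).tolist())
    for t in("board","trough","lid","scraper","mat","chip0","chip1","chip2","tape","can","jug","brush","mallet","offcut"):
        r=tip_of(p,t);print(t,[(np.round(a["centre"],1).tolist(),round(a["conf"],2),np.round(ray(p,a["centre"],{"chip0":60,"chip1":60,"chip2":60,"lid":42,"trough":6}.get(t,0))[:2]).tolist()) for a in r[:3]])
E
```

```text
{'time': 0.0, 'joint_positions': [-1.276, 0.343, 1.525, -0.0, 1.275, -0.146], 'dq': [-0.001, -0.001, -0.001, -0.001, 0.0, -0.0], 'tau': [-0.001, -43.125, -24.421, 0.072, 0.056, -0.0], 'tool_pos': [223.975, -474.667, 404.037], 'tcp_rot': [-3.14, -0.0, 0.441], 'contact_force': [0.264, -0.254, 1.161], 'moment': [-0.019, 0.036, 0.03], 'finger_force': 0.0, 'grip_width': 91.639}
top [[0.01, -1.0, 0.07, 414.95], [-1.0, -0.01, 0.02, 6.04], [-0.02, -0.07, -1.0, 1526.04], [0.0, 0.0, 0.0, 1.0]] [[443.0, 0.0, 254.7], [0.0, 443.0, 183.6], [0.0, 0.0, 1.0]]
board [([254.2, 186.4], 0.72, [519.0, 32.0])]
trough [([228.9, 195.4], 0.95, [487.0, 119.0])]
lid [([223.8, 192.5], 0.9, [494.0, 133.0]), ([275.0, 179.2], 0.59, [541.0, -38.0]), ([225.2, 195.6], 0.16, [484.0, 128.0])]
scraper [([372.3, 190.4], 0.62, [509.0, -374.0])]
mat [([145.2, 182.7], 0.61, [528.0, 410.0])]
chip0 [([227.5, 194.8], 0.71, [486.0, 119.0]), ([278.9, 179.2], 0.54, [539.0, -51.0])]
chip1 [([227.5, 194.8], 0.71, [486.0, 119.0]), ([278.9, 179.2], 0.54, [539.0, -51.0])]
chip2 [([227.5, 194.8], 0.71, [486.0, 119.0]), ([278.9, 179.2], 
[... 794 characters left out ...]
, -22.0]), ([233.8, 186.7], 0.52, [521.0, -48.0]), ([255.0, 169.1], 0.49, [438.0, 7.0])]
chip1 [([236.3, 208.8], 0.76, [601.0, -22.0]), ([233.8, 186.7], 0.52, [521.0, -48.0]), ([255.0, 169.1], 0.49, [438.0, 7.0])]
chip2 [([236.3, 208.8], 0.76, [601.0, -22.0]), ([233.8, 186.7], 0.52, [521.0, -48.0]), ([255.0, 169.1], 0.49, [438.0, 7.0])]
tape [([238.4, 273.9], 0.95, [788.0, 24.0])]
can [([308.0, 272.8], 0.95, [745.0, 231.0]), ([147.9, 180.7], 0.35, [518.0, -365.0])]
jug [([151.5, 251.2], 0.73, [769.0, -261.0])]
brush [([347.4, 152.7], 0.82, [258.0, 323.0])]
mallet [([107.2, 139.2], 0.79, [366.0, -586.0])]
offcut [([415.1, 198.9], 0.94, [415.0, 561.0]), ([150.3, 252.4], 0.49, [774.0, -263.0])]
```

```bash
python3 - <<'E'
import cv2
a=cv2.imread('pics/top0.png')[90:270,90:450];cv2.imwrite('pics/top0c.png',cv2.resize(a,None,fx=2.2,fy=2.2,interpolation=cv2.INTER_CUBIC))
E
```

```text
(no output)
```

View pics/top0c.png

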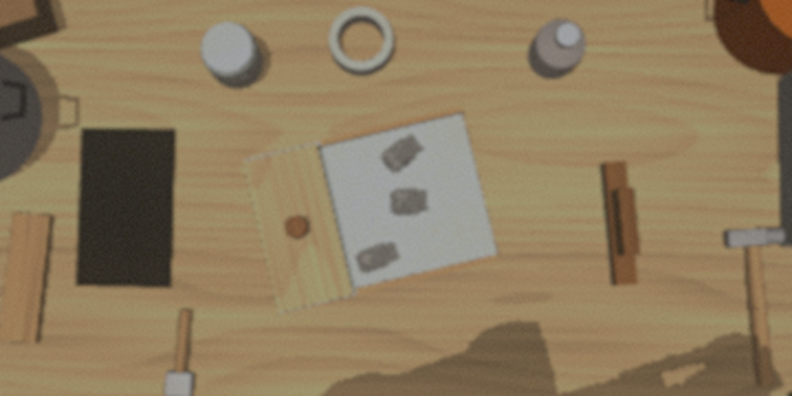

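View pics/scene0.png

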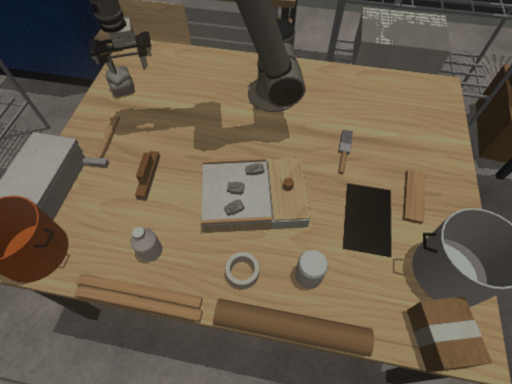

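The top picture shows the trough lid to the left of the board, with its knob near crop (297,227). The three chips are on the board at crop (402,153), (408,201) and (377,256). The mat is on the left at (127,207) and the scraper on the right at (620,223). Next I'll measure these with masks.

```bash
cat >> h.py <<'E'
def rect(p,t,z,k=0,mask=None):
    """minAreaRect of the mask of t, on plane z: centre, long, short, yaw of long axis"""
    out=[]
    for r in ([dict(pixels=mask,conf=1)] if mask is not None else trace(p,t)[:3]):
        c=max(cv2.findContours(r["pixels"].astype(np.uint8),0,1)[0],key=cv2.contourArea)[:,0]
        P=np.array([ray(p,q,z)[:2] for q in c],np.float32)
        (m,(w,h),a)=cv2.minAreaRect(P)
        if w<h:w,h,a=h,w,a+90
        a=(a+90)%180-90
        out.append((round(r["conf"],2),np.round(m,1).tolist(),round(w),round(h),round(np.radians(a),3)))
    return out
E
python3 - <<'E'
from h import *
p=capture("top")
for t,z in(("board",60),("lid",60),("mat",3),("scraper",30),("chip0",75),("chip1",75),("offcut",18),("brush",10),("mallet",10)): print(t,rect(p,t,z))
s=capture("scene")
for t,z in(("mat",3),("lid",60),("chip0",70)): print(t,rect(s,t,z))
E
```

```text
board [(0.6, [536.0, -36.4], 242, 226, np.float64(0.249)), (0.36, [268.8, 301.0], 192, 41, np.float64(-0.059))]
lid [(0.74, [491.7, 128.3], 236, 119, np.float64(0.263)), (0.67, [380.4, -562.6], 233, 89, np.float64(0.063)), (0.17, [535.1, -36.6], 243, 227, np.float64(0.254))]
mat [(0.65, [526.2, 404.5], 253, 151, np.float64(-0.002))]
scraper [(0.69, [610.6, -26.2], 60, 41, np.float64(-0.782)), (0.68, [506.3, -366.3], 190, 51, np.float64(0.085))]
chip0 [(0.71, [532.1, -37.3], 53, 40, np.float64(-1.561)), (0.64, [603.4, -26.0], 64, 41, np.float64(-0.885)), (0.61, [763.4, -256.7], 98, 77, np.float64(-0.667))]
chip1 [(0.71, [532.1, -37.3], 53, 40, np.float64(-1.561)), (0.64, [603.4, -26.0], 64, 41, np.float64(-0.885)), (0.61, [763.4, -256.7], 98, 77, np.float64(-0.667))]
offcut [(0.92, [413.1, 553.0], 199, 64, np.float64(-0.078)), (0.44, [380.0, -586.7], 238, 88, np.float64(0.121))]
brush [(0.79, [264.7, 311.1], 197, 44, np.float64(-0.055))]
mallet [(0.57, [382.3, -573.5], 240, 91, np.float64(-0.017))]
mat [(0.85, [517.9, 404.4], 254, 153, np.float64(-0.002)), (0.6, [773.8, 31.5], 113, 105, np.float64(0.192))]
lid [(0.56, [488.9, 128.0], 243, 118, np.float64(0.251))]
chip0 [(0.55, [527.3, -40.5], 56, 46, np.float64(-1.38)), (0.54, [601.0, -28.4], 62, 41, np.float64(-0.857)), (0.46, [443.0, 6.3], 61, 44, np.float64(-1.178))]
```

```bash
cat >> h.py <<'E'
def to(x,y,z,yaw):
    o=get_obs();r=R.from_euler('xyz',o["tcp_rot"]);d=r.inv().apply(np.array([x,y,z])-o["tool_pos"])
    cy=o["tcp_rot"][2];print("t",round(o["time"],2),"pos",np.round(o["tool_pos"],1),np.round(o["tcp_rot"],3),"F",np.round(o["contact_force"],1),"w",round(o["grip_width"],1),
    "-> d mm",np.round(d,1),"spin",round(-((yaw-cy+np.pi)%(2*np.pi)-np.pi),3),"rows>=",round(np.linalg.norm(d)/41.7,1))
E
python3 -c "
from h import *
to(490,129,340,0.25)"
```

```text
t 2.2 pos [ 224.  -474.8  404.7] [3.142 0.    0.441] F [ 0.2 -0.5 -0.2] w 92.3 -> d mm [ 498.2 -432.6   64.7] spin 0.191 rows>= 15.9
```

```bash
python3 -m inch '[[0.249,-0.216,0.032,0.19,1],[0.249,-0.216,0.032,0.19,1],[0.249,-0.216,0.032,0.19,1],[0.249,-0.216,0.032,0.19,1],[0.249,-0.216,0.032,0.19,1],[0.249,-0.216,0.032,0.19,1],[0.249,-0.216,0.032,0.19,1],[0.249,-0.216,0.032,0.19,1]]'; python3 -c "
from h import *
to(490,129,340,0.25)"
```

```text
time: 2.87
tool_pos: [357.3, -171.2, 372.8]
tcp_rot: [3.141, -0.001, 0.25]
contact_force: [1.0, -0.6, -0.7]
grip_width: 91.7
finger_force: 0.0
t 2.87 pos [ 357.3 -171.2  372.8] [ 3.141e+00 -1.000e-03  2.500e-01] F [ 1.  -0.6 -0.7] w 91.7 -> d mm [ 202.9 -258.    32.8] spin 0.0 rows>= 7.9
```

```bash
python3 -m inch '[[0.203,-0.258,0.033,0,1],[0.203,-0.258,0.033,0,1],[0.203,-0.258,0.033,0,1],[0.203,-0.258,0.033,0,1],[0.203,-0.258,0.033,0,1],[0.203,-0.258,0.033,0,1],[0.203,-0.258,0.033,0,1],[0.203,-0.258,0.033,0,1]]'; python3 - <<'E'
from h import *
p=capture("wrist");save(p,"w1.png")
to(490,129,340,0.25)
print(np.round(p["pose"],2).tolist())
a=trace(p,"lid")
print([(round(q["conf"],2),q["rect"]) for q in a], rect(p,"lid",60))
a=tip_of(p,"lid");print([(q["conf"],q["centre"],ray(p,q["centre"],42)) for q in a])
E
```

```text
time: 3.53
tool_pos: [490.1, 129.6, 339.5]
tcp_rot: [3.142, -0.0, 0.252]
contact_force: [0.8, -1.1, -0.1]
grip_width: 91.8
finger_force: 0.0
t 3.58 pos [491.9 134.  339. ] [-3.139e+00 -3.000e-03  2.540e-01] F [ 0.4  3.7 -0.2] w 91.8 -> d mm [-3.1  4.4 -1. ] spin 0.004 rows>= 0.1
[[0.25, -0.94, -0.24, 555.47], [-0.97, -0.24, -0.06, 146.98], [0.0, 0.25, -0.97, 318.63], [0.0, 0.0, 0.0, 1.0]]
[(0.82, [259.2, 171.3, 149.6, 259.6])] [(0.82, [523.6, 135.9], 167, 117, np.float64(0.251))]
[(0.66, [257.5, 183.6], array([489.78396028, 126.8170124 ,  42.        ]))]
```

View pics/w1.png

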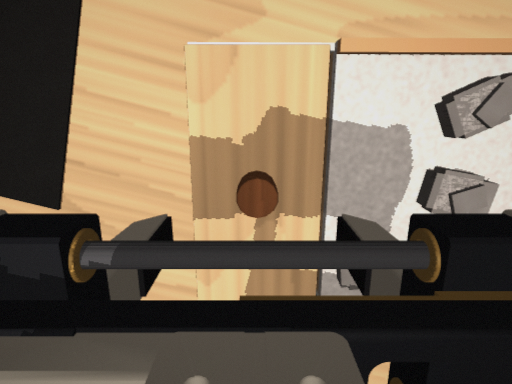

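The wrist picture shows the knob centred near (257,192), between the fingers. The lid plate runs from column 187 to 332.

```bash
python3 - <<'E'
from h import *
p=capture("wrist");c=p["color"].astype(int)
m=((c[:,:,0]<120)&(c[:,:,0]-c[:,:,2]>25)&(c[:,:,0]>35))
m[:160]=0;m[225:]=0;m[:,:225]=0;m[:,290:]=0
m=cv2.morphologyEx(m.astype(np.uint8),2,np.ones((3,3)))
n,l,s,ce=cv2.connectedComponentsWithStats(m);print(s,ce)
for u in((257,189),(257,192)):print(ray(p,u,92),ray(p,u,76))
for P in((491,128,92),(491,128,60)):print(proj(p,P))
to(490,128,340,.25)
E
```

```text
[[     0      0    512    384 195009]
 [   234    169     43     47   1599]] [[255.50483824 191.4914286 ]
 [254.90994371 192.54534084]]
[496.56766619 128.02774995  92.        ] [492.44335258 126.79537287  76.        ]
[494.23627785 127.41914813  92.        ] [489.9470508 126.1437209  76.       ]
[255.22725216 195.69877675]
[255.09088358 185.48393565]
t 3.78 pos [489.4 127.  339.5] [3.141e+00 1.000e-03 2.520e-01] F [ 0.7 -0.6  0. ] w 91.6 -> d mm [ 0.8 -0.8 -0.5] spin 0.002 rows>= 0.0
```

```bash
python3 -m inch '[[0.001,-0.001,0.04,0,1],[0.001,-0.001,0.07,0,1],[0.001,-0.001,0.09,0,1],[0.001,-0.001,0.096,0,1],[0.001,-0.001,0.096,0,0],[0.001,-0.001,0.096,0,0],[0.001,-0.001,0.096,0,0],[0.001,-0.001,0.096,0,0]]';python3 -m inch '[[0,0,0,0,0],[0,0,0,0,0],[0,0,0,0,0],[0,0,0,0,0]]'
```

```text
time: 4.45
tool_pos: [490.9, 128.1, 245.3]
tcp_rot: [3.141, -0.003, 0.25]
contact_force: [-0.1, 0.6, -0.5]
grip_width: 69.5
finger_force: 0.0
time: 4.78
tool_pos: [490.4, 128.4, 243.9]
tcp_rot: [3.141, -0.0, 0.251]
contact_force: [-0.1, 0.6, -0.3]
grip_width: 42.9
finger_force: 0.0
```

```bash
python3 -m inch '[[0,0,0,0,0],[0,0,0,0,0],[0,0,0,0,0],[0,0,0,0,0],[0,0,0,0,0]]'; python3 -m inch '[[0,0,-0.005,0,0],[0,0,-0.015,0,0],[0,0,-0.03,0,0],[0,0,-0.05,0,0],[0,0,-0.08,0,0],[0,0,-0.08,0,0]]'; python3 -c "
from h import *
to(524,404.5,324,0)"
```

```text
time: 5.2
tool_pos: [490.4, 128.3, 243.7]
tcp_rot: [3.141, -0.0, 0.251]
contact_force: [0.0, -0.7, 2.3]
grip_width: 33.3
finger_force: 30.0
time: 5.7
tool_pos: [491.6, 128.5, 329.2]
tcp_rot: [3.14, -0.009, 0.251]
contact_force: [2.0, -0.3, -2.6]
grip_width: 33.1
finger_force: 30.0
t 5.7 pos [491.6 128.5 329.2] [ 3.14  -0.009  0.251] F [ 2.  -0.3 -2.6] w 33.1 -> d mm [  99.9 -259.3    5.8] spin 0.251 rows>= 6.7
```

```bash
python3 -m inch '[[0.008,-0.02,0,0.03,0],[0.02,-0.052,0,0.08,0],[0.035,-0.09,0,0.13,0],[0.05,-0.13,0,0.18,0],[0.066,-0.17,0,0.22,0],[0.08,-0.208,0,0.25,0],[0.092,-0.24,0,0.251,0],[0.097,-0.254,0,0.251,0]]'; python3 -m inch '[[0.003,-0.005,0,0,0],[0.003,-0.005,0,0,0],[0.003,-0.005,0,0,0]]'; python3 - <<'E'
from h import *
p=capture("top");s=capture("scene")
save(p,"top2.png");save(s,"scene2.png")
to(523,404.5,324,0)
# mat corners/edges by darkness
for q,n in((p,"top"),(s,"scene")):
    print(n,rect(q,"mat",3),rect(q,"lid",145))
E
```

```text
time: 6.37
tool_pos: [520.5, 402.8, 323.1]
tcp_rot: [-3.14, 0.0, 0.003]
contact_force: [0.3, -0.9, -2.4]
grip_width: 33.3
finger_force: 30.0
time: 6.62
tool_pos: [524.4, 402.6, 323.2]
tcp_rot: [3.14, 0.001, -0.0]
contact_force: [-0.7, -0.6, -3.1]
grip_width: 33.5
finger_force: 30.0
t 6.72 pos [524.6 401.9 323.7] [ 3.141e+00  0.000e+00 -2.000e-03] F [ 0.3 -0.1 -2.3] w 33.4 -> d mm [-1.6 -2.6 -0.3] spin -0.002 rows>= 0.1
top [(0.73, [524.7, 354.0], 257, 53, np.float64(-0.015))] [(0.89, [606.3, 402.4], 118, 73, np.float64(-1.563))]
scene [(0.83, [520.0, 403.4], 251, 150, np.float64(-0.004))] [(0.79, [570.9, 398.9], 145, 117, np.float64(-0.023))]
```

```bash
python3 -m inch '[[-0.001,-0.002,0.02,0,0],[-0.001,-0.002,0.045,0,0],[-0.001,-0.002,0.07,0,0],[-0.001,-0.002,0.09,0,0],[-0.001,-0.002,0.1,0,0],[-0.001,-0.002,0.106,0,0],[-0.001,-0.002,0.108,0,0],[-0.001,-0.002,0.108,0,0]]';python3 -m inch '[[0,0,0.002,0,0],[0,0,0.004,0,0],[0,0,0.006,0,0],[0,0,0.007,0,0],[0,0,0.007,0,0]]'; python3 - <<'E'
from h import *
s=capture("scene");save(s,"s3.png")
o=get_obs();print(o["tool_pos"],o["contact_force"])
a=s["color"][150:290,290:470];cv2.imwrite('pics/s3c.png',cv2.resize(a,None,fx=3,fy=3,interpolation=2)[:,:,::-1])
E
```

```text
time: 7.58
tool_pos: [523.7, 405.4, 216.3]
tcp_rot: [-3.141, -0.001, -0.0]
contact_force: [0.8, -0.7, -3.0]
grip_width: 33.2
finger_force: 30.0
time: 8.0
tool_pos: [523.3, 405.4, 208.6]
tcp_rot: [3.141, 0.0, -0.0]
contact_force: [0.1, 0.3, -2.7]
grip_width: 33.3
finger_force: 30.0
[523.32443165 405.40525527 208.70029709] [ 0.19013271 -0.22368233 -2.72404699]
```

View pics/s3c.png

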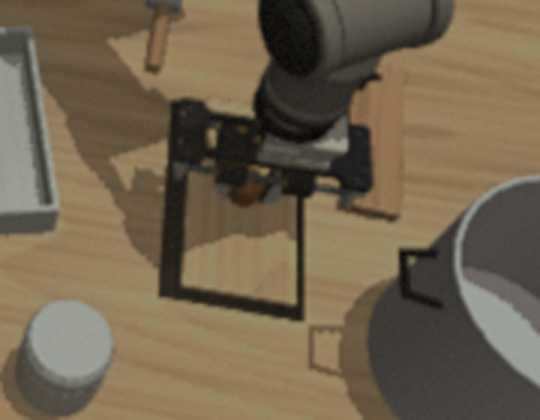

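The crop shows the lid level just above the mat, with dark mat visible at left, right and bottom, so it is centred to a few mm. Lowering it gently.

```bash
python3 -m inch '[[0,0.001,0.001,0,0],[0,0.001,0.002,0,0],[0,0.001,0.003,0,0],[0,0.001,0.0035,0,0],[0,0.001,0.0035,0,0],[0,0.001,0.0035,0,0]]'; python3 -m inch '[[0,0,0.0005,0,0],[0,0,0.0005,0,0],[0,0,0.0005,0,0]]'
```

```text
time: 8.55
tool_pos: [523.3, 404.4, 205.1]
tcp_rot: [3.141, 0.0, -0.0]
contact_force: [1.2, -0.3, -3.5]
grip_width: 33.1
finger_force: 30.0
time: 8.8
tool_pos: [523.4, 404.5, 204.8]
tcp_rot: [-3.142, -0.0, -0.0]
contact_force: [0.1, 0.3, -1.3]
grip_width: 33.1
finger_force: 30.0
```

```bash
python3 -m inch '[[0,0,0.0005,0,0],[0,0,0.0005,0,0],[0,0,0.0005,0,0]]'; python3 -m inch '[[0,0,0,0,0.3],[0,0,0,0,0.6],[0,0,0,0,1],[0,0,0,0,1],[0,0,0,0,1],[0,0,0,0,1],[0,0,0,0,1],[0,0,0,0,1]]';python3 -m inch '[[0,0,-0.02,0,1],[0,0,-0.05,0,1],[0,0,-0.09,0,1],[0,0,-0.12,0,1],[0,0,-0.12,0,1]]'; python3 -c "
from h import *
to(390,0,330,0.08)"
```

```text
time: 9.05
tool_pos: [523.4, 404.5, 204.8]
tcp_rot: [-3.141, -0.001, -0.0]
contact_force: [-1.6, -1.4, 3.9]
grip_width: 33.3
finger_force: 30.0
time: 9.72
tool_pos: [523.3, 404.5, 204.1]
tcp_rot: [3.142, -0.0, -0.0]
contact_force: [-0.5, -0.4, -0.5]
grip_width: 75.5
finger_force: 0.0
time: 10.13
tool_pos: [524.4, 405.2, 332.1]
tcp_rot: [-3.135, -0.011, -0.0]
contact_force: [1.5, -0.1, 0.2]
grip_width: 91.7
finger_force: 0.0
t 10.13 pos [524.4 405.2 332.1] [-3.135 -0.011 -0.   ] F [ 1.5 -0.1  0.2] w 91.7 -> d mm [-134.4  405.2   -2.1] spin -0.08 rows>= 10.2
```

```bash
python3 -m inch '[[-0.009,0.31,-0.005,-0.04,1],[-0.009,0.31,-0.005,-0.04,1],[-0.009,0.31,-0.005,-0.04,1],[-0.009,0.31,-0.005,-0.04,1],[-0.009,0.31,-0.005,-0.04,1],[-0.009,0.31,-0.005,-0.04,1],[-0.009,0.31,-0.005,-0.04,1],[-0.009,0.31,-0.005,-0.04,1]]'; python3 - <<'E'
from h import *
s=capture("top");save(s,"t4.png")
print(rect(s,"mat",3),rect(s,"lid",21),rect(s,"lid",61))
to(506,-366,340,0.085)
E
```

```text
time: 10.8
tool_pos: [513.8, 90.5, 329.3]
tcp_rot: [3.14, -0.0, 0.037]
contact_force: [0.8, 0.1, -0.3]
grip_width: 91.6
finger_force: 0.0
[(0.86, [524.8, 404.6], 250, 151, np.float64(-0.003))] [] []
t 11.0 pos [514.3  94.3 329.3] [-3.141 -0.     0.038] F [ 0.1 -0.1  0.1] w 91.6 -> d mm [-26.  459.7 -10.9] spin -0.047 rows>= 11.0
```

```bash
python3 -m inch '[[-0.026,0.46,-0.011,-0.047,1],[-0.026,0.46,-0.011,-0.047,1],[-0.026,0.46,-0.011,-0.047,1],[-0.026,0.46,-0.011,-0.047,1],[-0.026,0.46,-0.011,-0.047,1],[-0.026,0.46,-0.011,-0.047,1],[-0.026,0.46,-0.011,-0.047,1],[-0.026,0.46,-0.011,-0.047,1]]'; python3 -c "
from h import *
to(506,-366,340,0.085)"
```

```text
time: 11.67
tool_pos: [509.4, -239.1, 337.1]
tcp_rot: [-3.141, -0.001, 0.089]
contact_force: [0.2, -0.9, 0.1]
grip_width: 91.4
finger_force: 0.0
t 11.67 pos [ 509.4 -239.1  337.1] [-3.141e+00 -1.000e-03  8.900e-02] F [ 0.2 -0.9  0.1] w 91.4 -> d mm [-14.7 126.1  -2.9] spin 0.004 rows>= 3.0
```

```bash
python3 - <<'E'
import cv2
a=cv2.imread('pics/t4.png')[130:240,110:260];cv2.imwrite('pics/t4c.png',cv2.resize(a,None,fx=4,fy=4,interpolation=2))
E
```

```text
(no output)
```

View pics/t4c.png

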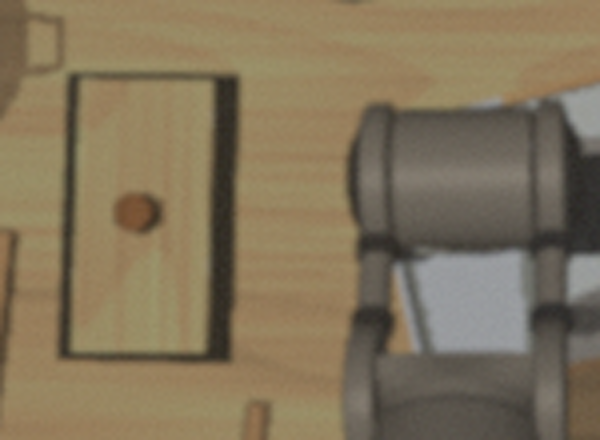

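The crop shows the lid flat on the mat, knob up, with dark margins all round that match a centred lid plus parallax. On to the scraper.

```bash
python3 -m inch '[[-0.015,0.126,-0.003,0.004,1],[-0.015,0.126,-0.003,0.004,1],[-0.015,0.126,-0.003,0.004,1],[-0.015,0.126,-0.003,0.004,1],[-0.015,0.126,-0.003,0.004,1]]'; python3 - <<'E'
from h import *
p=capture("wrist");save(p,"w5.png");T=np.array(p["pose"])
to(506,-366,340,0.085)
print(rect(p,"scraper",80),rect(p,"scraper",30),tip_of(p,"scraper"))
E
```

```text
time: 12.08
tool_pos: [505.3, -366.5, 339.3]
tcp_rot: [-3.141, 0.0, 0.081]
contact_force: [-0.1, 1.0, -0.9]
grip_width: 91.5
finger_force: 0.0
t 12.13 pos [ 505.5 -364.9  339.4] [-3.14   0.     0.083] F [-0.1  0.9  0.9] w 91.8 -> d mm [ 0.4  1.1 -0.6] spin -0.002 rows>= 0.0
[(0.98, [529.1, -363.4], 129, 29, np.float64(0.088))] [(0.98, [520.0, -364.0], 156, 35, np.float64(0.088))] [{'centre': [256.0, 176.1], 'conf': 0.94}]
```

View pics/w5.png

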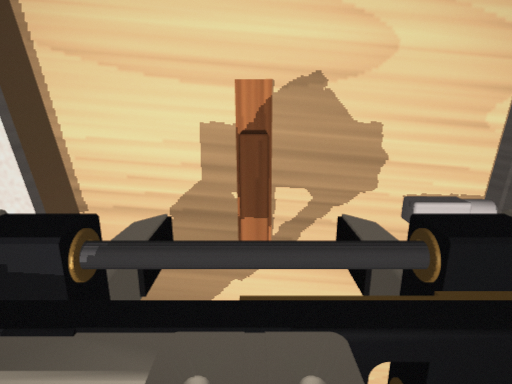

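The wrist picture shows the foot's far end at row 79, columns 236 to 272. The rib's far top edge is at row 131, columns 239 to 270.

```bash
python3 - <<'E'
from h import *
p=capture("wrist")
a=.086;ax=np.array([np.cos(a),np.sin(a)])
print(ray(p,(254,79),30)[:2]-95*ax, ray(p,(254.5,132),80)[:2]-50*ax, ray(p,(256,176.1),0)[:2], [np.round(ray(p,u,80)[:2],1).tolist() for u in((239,134),(270,134),(239,215),(269.5,215))])
to(506,-366,232,0.087)
E
```

```text
[ 503.37408508 -362.82356492] [ 504.94058367 -363.08553068] [ 502.07571668 -364.96274722] [[552.2, -346.9], [554.2, -371.0], [485.4, -351.7], [487.6, -377.1]]
t 12.33 pos [ 505.5 -363.6  340.3] [-3.141  0.     0.085] F [-0.4  0.5 -0.1] w 91.9 -> d mm [  0.3   2.4 108.3] spin -0.002 rows>= 2.6
```

```bash
python3 -m inch '[[-0.0015,0,0.04,0,1],[-0.0015,0,0.075,0,1],[-0.0015,0,0.1,0,1],[-0.0015,0,0.115,0,1],[-0.0015,0,0.123,0,1],[-0.0015,0,0.126,0,1],[-0.0015,0,0.126,0,0],[-0.0015,0,0.126,0,0]]';python3 -m inch '[[0,0,0,0,0],[0,0,0,0,0],[0,0,0,0,0],[0,0,0,0,0],[0,0,0,0,0],[0,0,0,0,0],[0,0,0,0,0],[0,0,0,0,0]]'; python3 -m inch '[[0,0,0,0,0],[0,0,0,0,0],[0,0,0,0,0]]'
```

```text
time: 13.0
tool_pos: [503.8, -365.6, 215.5]
tcp_rot: [3.14, -0.002, 0.083]
contact_force: [0.2, -0.5, 0.2]
grip_width: 83.0
finger_force: 0.0
time: 13.67
tool_pos: [503.2, -365.7, 214.2]
tcp_rot: [3.142, 0.0, 0.083]
contact_force: [-0.3, 1.0, 0.3]
grip_width: 29.6
finger_force: 0.0
time: 13.92
tool_pos: [503.2, -365.8, 214.1]
tcp_rot: [3.141, 0.0, 0.083]
contact_force: [-0.5, -0.6, -0.8]
grip_width: 24.2
finger_force: 30.0
```

```bash
python3 -m inch '[[0,0,-0.01,0,0],[0,0,-0.03,0,0],[0,0,-0.06,0,0],[0,0,-0.09,0,0],[0,0,-0.11,0,0],[0,0,-0.12,0,0],[0,0,-0.12,0,0]]'; python3 -c "
from h import *
to(552,-124,334,0.25)"
```

```text
time: 14.5
tool_pos: [503.4, -365.8, 336.9]
tcp_rot: [3.138, -0.003, 0.083]
contact_force: [0.4, 0.2, -2.7]
grip_width: 23.5
finger_force: 30.0
t 14.5 pos [ 503.4 -365.8  336.9] [ 3.138e+00 -3.000e-03  8.300e-02] F [ 0.4  0.2 -2.7] w 23.5 -> d mm [  68.4 -237.     2.3] spin -0.167 rows>= 5.9
```

```bash
python3 -m inch '[[0.007,-0.024,0,-0.03,0],[0.016,-0.057,0,-0.07,0],[0.027,-0.095,0,-0.11,0],[0.038,-0.133,0,-0.15,0],[0.049,-0.17,0,-0.167,0],[0.059,-0.203,0,-0.167,0],[0.065,-0.226,0,-0.167,0],[0.068,-0.236,0,-0.167,0]]';python3 -m inch '[[0,-0.001,0,0,0],[0,-0.001,0,0,0],[0,-0.001,0,0,0]]'; python3 - <<'E'
from h import *
p=capture("wrist");save(p,"w6.png")
to(552,-124,334,0.25)
E
```

```text
time: 15.17
tool_pos: [551.2, -121.4, 332.2]
tcp_rot: [-3.138, 0.003, 0.253]
contact_force: [-0.6, -1.0, -3.6]
grip_width: 23.9
finger_force: 30.0
time: 15.42
tool_pos: [551.0, -125.1, 333.5]
tcp_rot: [-3.142, 0.001, 0.249]
contact_force: [0.1, -0.4, -3.8]
grip_width: 23.9
finger_force: 30.0
t 15.47 pos [ 551.  -125.3  333.6] [3.141e+00 1.000e-03 2.480e-01] F [-0.3 -0.5 -4.2] w 23.9 -> d mm [ 1.3 -1.1 -0.4] spin -0.002 rows>= 0.0
```

View pics/w6.png

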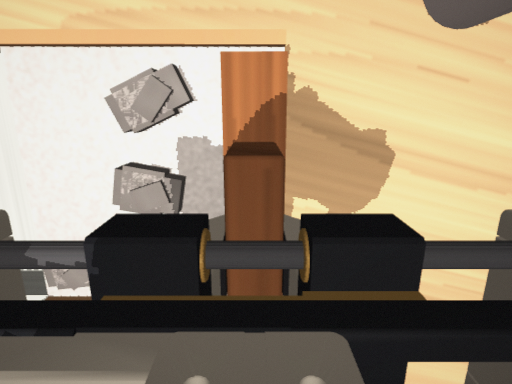

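The wrist picture shows the far lip level at rows 30 to 45, ending at the board edge near column 286. The foot is parallel to the board, and two chips are at (150,98) and (148,188).

```bash
python3 - <<'E'
from h import *
p=capture("wrist")
a=.25;X=np.array([np.cos(a),np.sin(a)]);Y=np.array([-X[1],X[0]]);M=np.array([534,-37.5])
f=lambda u,z:(lambda d:(round(d@X,1),round(d@Y-60,1)))(ray(p,u,z)[:2]-M)
print("lip inner top",f((20,44.5),70),f((280,44.5),70),"outer",f((20,29.5),70),f((285,29.5),70))
print("chips",f((150,98),72),f((148,188),72))
print("foot far end (z~120+30)",f((254,51.5),149.5))
o=get_obs();print(f"tcp", (np.array(o["tool_pos"][:2])-M)@X,(np.array(o["tool_pos"][:2])-M)@Y-60)
to(*(M-4*X-88*Y),275.3,.25)
E
```

```text
lip inner top (np.float64(107.8), np.float64(23.7)) (np.float64(107.4), np.float64(-168.1)) outer (np.float64(117.9), np.float64(21.8)) (np.float64(117.5), np.float64(-171.5))
chips (np.float64(69.7), np.float64(-69.5)) (np.float64(-1.3), np.float64(-61.5))
foot far end (z~120+30) (np.float64(89.5), np.float64(-148.9))
tcp -5.316679671643772 -149.4090770196041
t 15.52 pos [ 551.  -125.4  333.8] [3.141e+00 1.000e-03 2.480e-01] F [-1.6 -0.8 -3.8] w 24.0 -> d mm [ 1.3 -1.4 58.5] spin -0.002 rows>= 1.4
```

```bash
python3 -m inch '[[0.001,0,0.012,0,0],[0.001,0,0.028,0,0],[0.001,0,0.042,0,0],[0.001,0,0.051,0,0],[0.001,0,0.055,0,0],[0.001,0,0.0572,0,0],[0.001,0,0.0582,0,0],[0.001,0,0.0582,0,0]]';python3 -m inch '[[0,0,0,0,0],[0,0,0,0,0]]'
```

```text
time: 16.18
tool_pos: [552.3, -124.0, 276.4]
tcp_rot: [3.141, -0.001, 0.249]
contact_force: [-0.1, 0.0, -3.9]
grip_width: 24.1
finger_force: 30.0
time: 16.35
tool_pos: [552.3, -123.7, 276.6]
tcp_rot: [3.141, -0.001, 0.25]
contact_force: [-0.7, 0.0, -2.9]
grip_width: 23.5
finger_force: 30.0
```

```bash
python3 -m inch '[[0,-0.004,0.001,0,0],[0,-0.012,0.001,0,0],[0,-0.021,0.001,0,0],[0,-0.03,0.001,0,0],[0,-0.039,0.001,0,0],[0,-0.048,0.001,0,0],[0,-0.057,0.001,0,0],[0,-0.066,0.001,0,0]]';python3 -m inch '[[0,-0.009,0,0,0],[0,-0.018,0,0,0],[0,-0.027,0,0,0],[0,-0.034,0,0,0],[0,-0.04,0,0,0],[0,-0.043,0,0,0],[0,-0.044,0,0,0],[0,-0.044,0,0,0]]'; python3 - <<'E'
from h import *
p=capture("wrist");save(p,"w7.png");q=capture("scene");save(q,"s7.png")
a=q["color"][130:250,180:330];cv2.imwrite('pics/c7.png',np.hstack([cv2.resize(a,(400,320),interpolation=2),cv2.resize(p["color"],(400,320))])[:,:,::-1])
to(500,80,275,.25)
E
```

```text
time: 17.02
tool_pos: [535.6, -58.7, 275.1]
tcp_rot: [3.141, -0.0, 0.25]
contact_force: [0.5, -0.4, -4.0]
grip_width: 24.0
finger_force: 30.0
time: 17.68
tool_pos: [525.0, -16.9, 275.0]
tcp_rot: [-3.142, 0.0, 0.25]
contact_force: [0.7, 1.0, -4.0]
grip_width: 24.2
finger_force: 30.0
t 17.78 pos [525.  -17.2 274.9] [-3.141  0.     0.25 ] F [ 0.9  0.4 -2.9] w 24.1 -> d mm [-2.000e-01 -1.004e+02 -1.000e-01] spin -0.0 rows>= 2.4
```

View pics/c7.png

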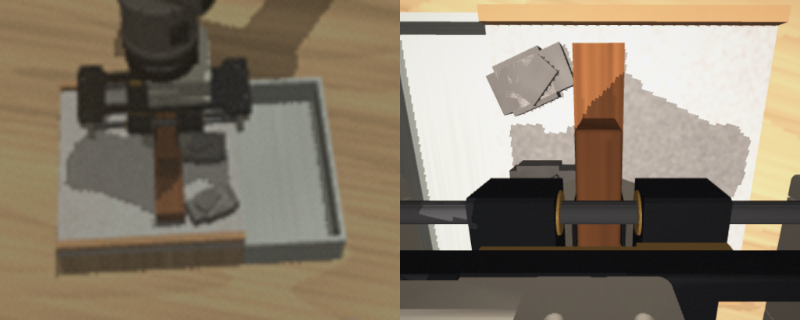

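Both pictures show the foot pushing the chips ahead of it, with the far chip at wrist crop (530,80) and nothing jammed. Continuing over the edge.

```bash
python3 -m inch '[[0,-0.004,0,0,0],[0,-0.01,0,0,0],[0,-0.017,0,0,0],[0,-0.024,0,0,0],[0,-0.031,0,0,0],[0,-0.038,0,0,0],[0,-0.044,0,0,0],[0,-0.05,0,0,0]]';python3 -m inch '[[0,-0.006,0,0,0],[0,-0.012,0,0,0],[0,-0.018,0,0,0],[0,-0.024,0,0,0],[0,-0.029,0,0,0],[0,-0.033,0,0,0],[0,-0.035,0,0,0],[0,-0.035,0,0,0]]'; python3 - <<'E'
from h import *
p=capture("wrist");save(p,"w8.png");q=capture("scene");save(q,"s8.png")
a=q["color"][130:250,180:330];cv2.imwrite('pics/c8.png',np.hstack([cv2.resize(a,(400,320),interpolation=2),cv2.resize(p["color"],(400,320))])[:,:,::-1])
to(500,80,275,.25)
E
```

```text
time: 18.45
tool_pos: [512.5, 32.1, 275.1]
tcp_rot: [3.141, -0.0, 0.25]
contact_force: [0.2, -2.0, -3.3]
grip_width: 23.8
finger_force: 30.0
time: 19.12
tool_pos: [504.6, 65.6, 276.3]
tcp_rot: [3.14, -0.003, 0.25]
contact_force: [2.2, -1.7, 5.1]
grip_width: 23.7
finger_force: 30.0
t 19.22 pos [504.7  65.4 276.3] [ 3.14e+00 -3.00e-03  2.50e-01] F [ 1.9 -1.8  4.9] w 24.3 -> d mm [ -0.9 -15.3   1.3] spin 0.0 rows>= 0.4
```

View pics/c8.png

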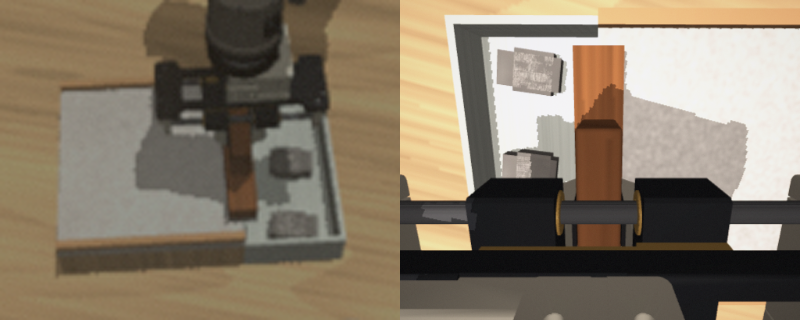

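Two chips are in the trough. The slight upward force suggests the third may be under the foot, so I'll lift straight up and check.

```bash
python3 -m inch '[[0,0,-0.003,0,0],[0,0,-0.01,0,0],[0,0,-0.02,0,0],[0,0,-0.04,0,0],[0,0,-0.06,0,0],[0,0.04,-0.07,0,0],[0,0.08,-0.07,0,0],[0,0.12,-0.07,0,0]]';python3 -m inch '[[-0.04,0.04,-0.01,0,0],[-0.08,0.08,-0.01,0,0],[-0.08,0.1,-0.01,0,0],[-0.08,0.1,-0.01,0,0],[-0.08,0.1,-0.01,0,0]]'; python3 - <<'E'
from h import *
p=capture("top");save(p,"t9.png");q=capture("scene");save(q,"s9.png")
a=q["color"][130:250,180:330];b=p["color"][140:235,180:300];cv2.imwrite('pics/c9.png',np.hstack([cv2.resize(a,(400,320),interpolation=2),cv2.resize(b,(400,320),interpolation=2)])[:,:,::-1])
to(500,80,275,.25)
E
```

```text
time: 19.88
tool_pos: [533.8, -51.6, 346.8]
tcp_rot: [3.141, -0.002, 0.252]
contact_force: [1.1, 0.9, -3.8]
grip_width: 24.2
finger_force: 30.0
time: 20.3
tool_pos: [480.1, -170.0, 355.7]
tcp_rot: [3.141, -0.001, 0.245]
contact_force: [-0.8, -0.2, -4.0]
grip_width: 24.1
finger_force: 30.0
t 20.4 pos [ 480.8 -167.3  355.3] [-3.141 -0.     0.249] F [ 1.1  0.7 -3.6] w 23.4 -> d mm [  79.5 -234.9   80.5] spin -0.001 rows>= 6.3
```

View pics/c9.png

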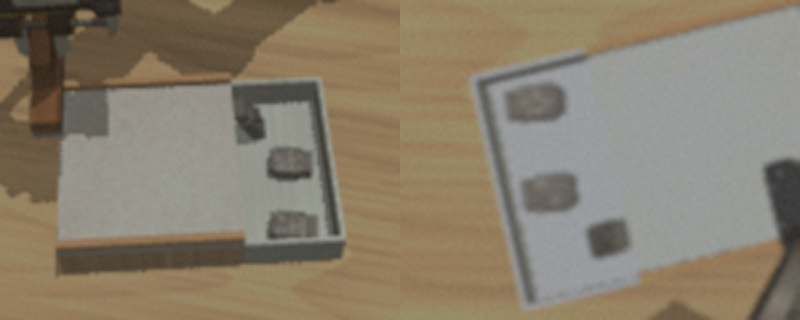

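All three chips are in the trough. Two lie flat at top crop (535,103) and (549,191). The third leans at (608,238) against the board's wall. I've used all 10 views, so I'll measure how high it stands numerically.

```bash
cat > hull.py <<'E'
from h import *
a=.25;X=np.array([np.cos(a),np.sin(a)]);Y=np.array([-X[1],X[0]]);M=np.array([532,-38])
def hull(names=("top","scene")):
    P=[]
    for n in names:
        p=capture(n);P.append((p,[q for q in trace(p,"chip0") if q["conf"]>.2]))
    for p,ms in P:
        for q in ms:
            c=q["rect"];w=ray(p,c[:2],25)[:2]-M
            print(p["shot"],round(q["conf"],2),np.round(c,1).tolist(),"board xy@25:",np.round([w@X,w@Y-60]).tolist())
    return P
def carve(P,x0,x1,y0=50,y1=164):
    g=np.array([(x,y,z) for x in np.arange(x0,x1,2.) for y in np.arange(y0,y1,2.) for z in np.arange(6,76,2.)])
    W=np.c_[M+g[:,:1]*X+(g[:,1:2]+60)*Y,g[:,2]];ok=np.ones(len(g),bool)
    for p,ms in P:
        T=np.linalg.inv(np.array(p["pose"]));q=(W@T[:3,:3].T+T[:3,3])@np.array(p["intrinsics"]).T
        u=np.round(q[:,:2]/q[:,2:]).astype(int);m=np.any([k["pixels"] for k in ms],axis=0)
        ok&=m[np.clip(u[:,1],0,383),np.clip(u[:,0],0,511)]
    g=g[ok]
    for z in range(6,76,6):
        s=g[(g[:,2]>=z)&(g[:,2]<z+6)]
        if len(s):print(z,len(s),s.min(0)[:2],s.max(0)[:2],s.mean(0)[:2].round())
E
python3 - <<'E'
from hull import *
P=hull()
carve(P,-114,-30)
E
```

```text
21 0.6 [221.2, 169.9, 15.9, 13.1] board xy@25: [84.0, 107.0]
21 0.44 [225.8, 197.4, 16.7, 13.2] board xy@25: [-11.0, 114.0]
22 0.74 [290.4, 215.2, 17.5, 9.3] board xy@25: [86.0, 113.0]
22 0.73 [288.4, 190.8, 19.3, 12.9] board xy@25: [-8.0, 117.0]
22 0.68 [272.7, 172.8, 10.6, 16.7] board xy@25: [-85.0, 70.0]
```

```bash
python3 - <<'E'
from hull import *
P=hull()
p=P[0][0];g=cv2.cvtColor(p["color"],cv2.COLOR_RGB2GRAY).astype(int)
r=g[200:222,228:256];print(r)
m=np.zeros((384,512),bool);m[203:219,233:252]=g[203:219,233:252]<110
print(np.argwhere(m).min(0),np.argwhere(m).max(0),m.sum())
c=np.argwhere(m).mean(0)[::-1];w=ray(p,c,40)[:2]-M;print(w@X,w@Y-60)
s=P[1][1][-1]
for k in P[1][1]:
    if abs(k["rect"][0]-272.7)<5: s=k
print(s["rect"])
carve([(p,[dict(pixels=m)]),(P[1][0],[s])],-114,-30)
E
```

```text
23 0.69 [243.6, 209.4, 13.7, 12.0] board xy@25: [-65.0, 65.0]
23 0.59 [221.5, 168.4, 18.4, 11.5] board xy@25: [89.0, 105.0]
24 0.64 [287.2, 189.8, 17.7, 12.9] board xy@25: [-12.0, 113.0]
24 0.5 [288.6, 213.5, 18.2, 9.6] board xy@25: [79.0, 108.0]
[[100  99  95  94 111 136 150 156 155 156 155 156 154 154 157 154 154 157
  155 157 154 154 154 157 153 157 154 154]
 [ 98  99 104 116 135 148 155 155 155 155 155 155 156 156 156 154 155 154
  155 154 156 153 154 153 154 155 152 156]
 [116 115 126 139 150 154 156 155 154 157 158 156 154 157 157 155 157 156
  156 154 157 156 154 154 155 154 155 154]
 [144 143 146 152 155 156 156 155 157 156 154 154 158 155 156 157 156 154
  155 153 155 154 154 153 156 152 153 156]
 [156 155 154 156 157 155 154 155 157 156 155 155 154 150 144 146 146 142
  141 143 151 152 156 154 155 155 156 153]
 [155 156 154 156 155 157 154 155 153 155 149 149 140 128 119 119 117 116
  112 129 149 155 156 154 155 155 155 154]
 [155 155 159 155 154 153 155 156 147 138 126 118 110  98  91  89  92  93
   99 116 141 154 152 156 154 156 154 157]
 [156 155 154 155 154 156 156 147 
[... 1107 characters left out ...]
157 153 154 155 154 155 154]
 [153 154 155 155 152 156 152 156 154 151 145 144 144 152 153 153 154 157
  156 158 153 156 155 155 153 155 154 155]
 [155 155 154 157 154 154 157 157 156 154 154 155 154 154 154 156 156 156
  157 155 155 156 154 153 155 155 156 152]
 [156 155 154 158 153 154 155 156 154 156 156 155 157 155 154 157 153 153
  156 153 157 154 154 151 150 146 148 149]
 [155 156 155 153 155 154 154 156 154 154 154 156 153 156 155 155 154 154
  156 154 157 156 153 147 139 133 134 137]
 [154 152 153 154 155 156 155 153 155 155 155 156 154 156 157 153 155 156
  155 154 155 151 151 140 132 126 130 130]]
[206 236] [215 247] 97
-66.86231478840702 70.20956245364664
[288.6, 213.5, 18.2, 9.6]
```

```bash
python3 - <<'E'
from hull import *
for k in range(3):
    P=hull()
    t=[q for q in P[0][1] if abs(q["rect"][0]-243)<5]; s=[q for q in P[1][1] if abs(q["rect"][0]-272.7)<6]
    p=P[0][0]
    if not t:
        g=cv2.cvtColor(p["color"],cv2.COLOR_RGB2GRAY);m=np.zeros((384,512),bool);m[203:219,233:252]=g[203:219,233:252]<118;t=[dict(pixels=m)]
    if s: carve([(p,t),(P[1][0],s)],-114,-30);break
E
```

```text
25 0.61 [227.5, 195.9, 15.0, 14.5] board xy@25: [-7.0, 107.0]
25 0.5 [242.4, 210.4, 11.1, 9.6] board xy@25: [-67.0, 69.0]
25 0.47 [220.0, 169.2, 17.4, 13.8] board xy@25: [88.0, 111.0]
26 0.6 [273.1, 174.4, 9.8, 17.4] board xy@25: [-78.0, 70.0]
26 0.53 [288.9, 188.8, 20.9, 13.7] board xy@25: [-15.0, 119.0]
26 0.45 [290.6, 214.3, 15.7, 8.2] board xy@25: [83.0, 114.0]
6 322 [-82.  60.] [-62.  90.] [-73.  77.]
12 420 [-82.  58.] [-58.  88.] [-72.  76.]
18 515 [-84.  56.] [-54.  88.] [-70.  75.]
24 599 [-84.  54.] [-50.  88.] [-68.  73.]
30 662 [-84.  54.] [-50.  88.] [-67.  72.]
36 687 [-84.  52.] [-50.  86.] [-67.  71.]
42 699 [-84.  50.] [-50.  86.] [-67.  69.]
48 692 [-84.  50.] [-50.  86.] [-66.  67.]
54 666 [-84.  50.] [-50.  84.] [-66.  66.]
60 600 [-84.  50.] [-50.  82.] [-66.  64.]
66 502 [-82.  50.] [-50.  80.] [-64.  64.]
72 275 [-78.  50.] [-50.  80.] [-63.  63.]
```

Chip 3 stands steeply on end, leaning on the board edge. I'll topple it flat by turning the scraper a quarter turn and nudging the chip's top toward +x, with the foot just above the rims.

```bash
python3 -c "
from hull import *
t=M-109*X+209*Y;print(t)
to(*t,340,.25+np.pi/2)"
```

```text
[374.68111855 137.53566458]
t 21.0 pos [ 480.9 -167.5  355. ] [3.142 0.    0.25 ] F [-0.6 -0.3 -5.2] w 23.6 -> d mm [ -27.4 -321.9   15. ] spin -1.571 rows>= 7.8
```

```bash
python3 -m inch '[[-0.001,-0.015,0,-0.08,0],[-0.003,-0.035,0,-0.18,0],[-0.005,-0.06,0,-0.29,0],[-0.007,-0.085,0,-0.4,0],[-0.009,-0.11,0,-0.5,0],[-0.011,-0.135,0,-0.61,0],[-0.013,-0.16,0,-0.71,0],[-0.014,-0.18,0,-0.78,0]]'; python3 -c "
from hull import *
t=M-109*X+209*Y
to(*t,340,.25+np.pi/2)"
```

```text
time: 21.67
tool_pos: [421.9, 4.6, 355.1]
tcp_rot: [-3.141, -0.0, 1.035]
contact_force: [0.4, 0.1, -3.7]
grip_width: 24.0
finger_force: 30.0
t 21.67 pos [421.9   4.6 355.1] [-3.141 -0.     1.035] F [ 0.4  0.1 -3.7] w 24.0 -> d mm [  90.2 -108.4   15.1] spin -0.786 rows>= 3.4
```

```bash
python3 -m inch '[[0.011,-0.013,0,-0.1,0],[0.025,-0.03,0,-0.2,0],[0.04,-0.048,0.003,-0.31,0],[0.055,-0.066,0.007,-0.42,0],[0.068,-0.082,0.01,-0.53,0],[0.08,-0.096,0.014,-0.64,0],[0.087,-0.105,0.015,-0.74,0],[0.09,-0.108,0.015,-0.786,0]]';python3 -m inch '[[0,0,0,0,0],[0,0,0,0,0]]';  python3 - <<'E'
from hull import *
p=capture("scene")
for q in trace(p,"chip0"):
    if q["conf"]>.2:print(round(q["conf"],2),np.round(q["rect"],1))
t=M-109*X+209*Y
to(*t,269,.25+np.pi/2)
E
```

```text
time: 22.33
tool_pos: [375.7, 137.3, 339.8]
tcp_rot: [-3.141, -0.0, 1.823]
contact_force: [0.1, -0.2, -3.8]
grip_width: 23.9
finger_force: 30.0
time: 22.5
tool_pos: [376.6, 136.1, 340.1]
tcp_rot: [3.141, 0.0, 1.815]
contact_force: [0.4, 0.1, -4.3]
grip_width: 23.6
finger_force: 30.0
0.7 [101.5 139.4  34.1  54.3]
0.55 [289.6 214.4  18.1   6.1]
0.54 [271.  175.9  13.7  19.7]
0.51 [289.6 189.8  17.2  12.5]
0.27 [300.1 142.1  59.6  20.3]
t 22.6 pos [376.7 135.7 340.1] [3.141 0.    1.814] F [-0.1  0.1 -3. ] w 23.7 -> d mm [ 2.3 -1.6 71.1] spin -0.007 rows>= 1.7
```

```bash
python3 -m inch '[[0.004,-0.002,0.015,-0.007,0],[0.004,-0.002,0.035,-0.007,0],[0.004,-0.002,0.05,-0.007,0],[0.004,-0.002,0.06,-0.007,0],[0.004,-0.002,0.066,-0.007,0],[0.004,-0.002,0.069,-0.007,0],[0.004,-0.002,0.071,-0.007,0],[0.004,-0.002,0.071,-0.007,0]]'; python3 -m inch '[[0,0.005,0,0,0],[0,0.012,0,0,0],[0,0.019,0,0,0],[0,0.026,0,0,0],[0,0.026,0,0,0]]'
```

```text
time: 23.27
tool_pos: [373.9, 139.3, 269.1]
tcp_rot: [3.141, 0.0, 1.822]
contact_force: [-0.7, -0.1, -3.4]
grip_width: 23.9
finger_force: 30.0
time: 23.68
tool_pos: [400.8, 146.2, 269.6]
tcp_rot: [3.138, 0.001, 1.823]
contact_force: [-0.0, -0.9, 1.0]
grip_width: 23.9
finger_force: 30.0
```

```bash
python3 -m inch '[[0,0.006,0,0,0],[0,0.013,0,0,0],[0,0.02,0,0,0],[0,0.02,0,0,0]]'; python3 -m inch '[[0,0.007,0,0,0],[0,0.014,0,0,0],[0,0.022,0,0,0],[0,0.03,0,0,0],[0,0.03,0,0,0]]'
```

```text
time: 24.02
tool_pos: [419.7, 151.3, 269.2]
tcp_rot: [3.139, -0.0, 1.823]
contact_force: [0.5, 0.2, 1.7]
grip_width: 23.4
finger_force: 30.0
time: 24.43
tool_pos: [448.9, 158.7, 268.8]
tcp_rot: [3.14, 0.0, 1.823]
contact_force: [0.4, -0.0, -3.1]
grip_width: 24.0
finger_force: 30.0
```

```bash
python3 -m inch '[[0,0,-0.02,0,0],[0,0,-0.05,0,0],[0,0,-0.085,0,0],[-0.04,0,-0.085,0.1,0],[-0.08,0,-0.085,0.22,0],[-0.12,0,-0.085,0.34,0],[-0.16,0,-0.085,0.46,0],[-0.2,0,-0.085,0.58,0]]'; python3 -m inch '[[-0.035,0.025,0,0.11,0],[-0.07,0.05,0,0.23,0],[-0.1,0.075,0,0.35,0],[-0.13,0.1,0,0.47,0],[-0.16,0.12,0,0.59,0],[-0.18,0.14,0,0.7,0],[-0.2,0.15,0,0.8,0],[-0.2,0.15,0,0.9,0]]'; python3 - <<'E'
from hull import *
P=hull()
to(504,-364,340,.085)
s=[q for q in P[1][1] if abs(q["rect"][0]-272.7)<9];t=[q for q in P[0][1] if abs(q["rect"][0]-241)<7]
if s and t: carve([(P[0][0],t),(P[1][0],s)],-114,-20)
E
```

```text
time: 25.1
tool_pos: [497.0, -37.0, 353.9]
tcp_rot: [-3.141, 0.0, 1.237]
contact_force: [2.0, 0.4, -4.2]
grip_width: 23.8
finger_force: 30.0
time: 25.77
tool_pos: [574.7, -277.5, 352.7]
tcp_rot: [3.14, 0.001, 0.334]
contact_force: [-0.9, 0.8, -4.0]
grip_width: 24.0
finger_force: 30.0
28 0.73 [220.1, 168.9, 16.9, 10.8] board xy@25: [89.0, 110.0]
28 0.47 [238.7, 198.9, 10.3, 20.6] board xy@25: [-26.0, 72.0]
28 0.43 [226.6, 197.2, 14.1, 12.7] board xy@25: [-11.0, 111.0]
29 0.58 [292.4, 212.7, 14.9, 6.7] board xy@25: [77.0, 120.0]
29 0.35 [368.9, 218.4, 38.9, 69.1] board xy@25: [112.0, 365.0]
t 25.97 pos [ 574.5 -272.5  353.3] [-3.14e+00  1.00e-03  3.46e-01] F [ 0.3  0.1 -3.6] w 24.0 -> d mm [-97.3  62.1  13.3] spin 0.261 rows>= 2.8
```

The networks now put chip 3 lying along the trough floor, with all three chips inside. Next I'll return the scraper to its original spot.

```bash
python3 -m inch '[[-0.02,0.015,0,0.08,0],[-0.045,0.03,0.005,0.17,0],[-0.07,0.045,0.01,0.261,0],[-0.088,0.056,0.013,0.261,0],[-0.097,0.062,0.013,0.261,0],[-0.097,0.062,0.013,0.261,0]]'; python3 -c "
from h import *
to(504,-365,220,.085)"
```

```text
time: 26.47
tool_pos: [503.1, -364.9, 341.1]
tcp_rot: [3.141, 0.001, 0.082]
contact_force: [1.1, 0.6, -3.8]
grip_width: 23.8
finger_force: 30.0
t 26.47 pos [ 503.1 -364.9  341.1] [3.141e+00 1.000e-03 8.200e-02] F [ 1.1  0.6 -3.8] w 23.8 -> d mm [  1.    0.2 121.1] spin -0.003 rows>= 2.9
```

```bash
python3 -m inch '[[0,0,0.02,0,0],[0,0,0.05,0,0],[0,0,0.08,0,0],[0,0,0.102,0,0],[0,0,0.114,0,0],[0,0,0.12,0,0],[0,0,0.122,0,0],[0,0,0.122,0,0]]'; python3 -m inch '[[0,0,0.001,0,0],[0,0,0.002,0,0],[0,0,0.003,0,0],[0,0,0.003,0,0]]'; python3 -m inch '[[0,0,0.0005,0,0],[0,0,0.001,0,0],[0,0,0.001,0,0]]'
```

```text
time: 27.13
tool_pos: [504.9, -363.8, 219.8]
tcp_rot: [3.141, -0.001, 0.083]
contact_force: [0.4, 0.5, -3.0]
grip_width: 24.1
finger_force: 30.0
time: 27.47
tool_pos: [504.3, -364.2, 216.8]
tcp_rot: [3.14, -0.001, 0.082]
contact_force: [-1.0, -0.1, -1.0]
grip_width: 23.5
finger_force: 30.0
time: 27.72
tool_pos: [504.0, -364.3, 216.1]
tcp_rot: [3.14, -0.001, 0.082]
contact_force: [-4.2, 0.0, 4.9]
grip_width: 24.2
finger_force: 30.0
```

```bash
python3 -m inch '[[0,0,0.0007,0,0],[0,0,0.0014,0,0],[0,0,0.0014,0,0]]'; python3 -c "
from h import *
o=get_obs();print(o['contact_force'],o['moment'])"
```

```text
time: 27.97
tool_pos: [503.6, -364.5, 214.5]
tcp_rot: [3.141, 0.001, 0.082]
contact_force: [-5.4, -0.2, 6.9]
grip_width: 24.0
finger_force: 30.0
[-5.36644999 -0.17702226  6.88587165] [0.02285064 0.54237906 0.0232526 ]
```

```bash
python3 -m inch '[[0,0,0.0006,0,0],[0,0,0.0006,0,0],[0,0,0.0006,0,0]]'; python3 -m inch '[[0,0,0,0,0.3],[0,0,0,0,0.32],[0,0,0,0,0.34],[0,0,0,0,0.4],[0,0,0,0,0.6],[0,0,0,0,0.9],[0,0,0,0,1],[0,0,0,0,1]]'; python3 -m inch '[[0,0,0,0,1],[0,0,0,0,1],[0,0,-0.02,0,1],[0,0,-0.06,0,1],[0,0,-0.1,0,1],[0,0,-0.14,0,1],[0,0,-0.14,0,1]]'; python3 - <<'E'
from hull import *
w=capture("wrist");print("scraper",rect(w,"scraper",30))
P=hull();print(rect(P[0][0],"board",60),rect(P[0][0],"lid",21),rect(P[0][0],"mat",3))
g=cv2.cvtColor(P[0][0]["color"],cv2.COLOR_RGB2GRAY)
poly=np.array([proj(P[0][0],[*(M+x*X+(y+60)*Y),60]) for x,y in((-104,-165),(104,-165),(104,45),(-104,45))],np.int32)
m=np.zeros(g.shape,np.uint8);cv2.fillConvexPoly(m,poly,1);print("dark on board",int(((g<115)&(m>0)).sum()),int(m.sum()))
to(504,-364,340,.08)
E
```

```text
time: 28.22
tool_pos: [503.6, -364.5, 214.0]
tcp_rot: [3.141, 0.001, 0.082]
contact_force: [-6.8, -0.1, 5.9]
grip_width: 24.1
finger_force: 30.0
time: 28.88
tool_pos: [504.2, -363.9, 212.9]
tcp_rot: [3.142, -0.0, 0.082]
contact_force: [-1.4, 0.7, 0.5]
grip_width: 58.6
finger_force: 0.0
time: 29.47
tool_pos: [505.2, -364.8, 362.2]
tcp_rot: [3.13, -0.01, 0.082]
contact_force: [0.2, -0.9, 1.4]
grip_width: 91.8
finger_force: 0.0
scraper [(0.85, [516.7, -363.3], 163, 34, np.float64(0.092))]
31 0.49 [225.1, 197.1, 12.2, 11.3] board xy@25: [-9.0, 116.0]
32 0.54 [288.8, 191.1, 20.0, 13.1] board xy@25: [-6.0, 118.0]
32 0.45 [290.5, 211.4, 16.3, 8.7] board xy@25: [72.0, 115.0]
32 0.41 [274.1, 186.9, 10.5, 22.0] board xy@25: [-26.0, 69.0]
[(0.58, [521.1, 19.3], 337, 247, np.float64(-1.332))] [(0.72, [525.8, 404.5], 234, 118, np.float64(-0.001))] [(0.88, [524.6, 339.3], 250, 21, np.float64(-0.012))]
dark on board 0 4131
t 29.92 pos [ 504.1 -363.9  351.7] [-3.14e+00  2.00e-03  8.20e-02] F [ 0.8 -0.6 -0.2] w 92.0 -> d mm [-0.1  0.1 11.7] spin 0.002 rows>= 0.3
```

The board is clear, all three chips are in the trough, the lid is centred on the mat and the scraper is standing on the table. Handing in.

```bash
python3 -c "
from plant import *
print(close_job())"
```

```text
the job is handed in; nothing more can be done
None
```

I handed the job in at about 30 s: the lid is on the mat knob up, all three chips are in the trough, the board is clear and the scraper stands back on its original spot; chip 3 had landed on end, so I tipped it flat with the scraper, and the final checks were network and pixel measurements because I had used all 10 picture views.

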